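# Load a ceramic sample into the shade-check nest and hold the probe on its marked spot

## Task

Load the four-post nest for a shade check: set the plaster body on its floor, then the spacer ring on the body, then the ceramic disc with its marked ring upward on top, each lowered in (not dropped), lying flat and let go. Then lift the shade probe out of its stand and hold it upright with its tip inside the marked ring, pressing gently and never hard, so that the spring tip is pushed about halfway in. Finish while still holding the probe there, still and touching nothing but the disc, and leave the other things on the bench where they are.

Things in the scene. Friction and masses are not known exactly. Their poses are not given: they have to be found in the camera images.
- nest: Fixed nest: aluminium plate 90 x 90 x 10 mm with four upright 8 mm steel posts rising 56 mm above it (last 8 mm tapered as lead-in), at (+-22.45, +-22.45) mm. A 52 mm round part fits between them with about 1.7 mm play all round; the gaps between neighbouring posts are 37 mm wide, for the fingers. Origin: centre of underside; x and y along its edges, through the middles of the gaps; z up.
- nest_floor (a point): Centre of the nest's pocket, on the top face of its plate (10 mm above the bench); axes as the nest's.
- plaster_body: Plain solid plaster puck, 52 mm in diameter and 24 mm tall: the tallest of the three parts. Lies flat on the bench at the start. Origin: centre of its underside, z up along its axis.
- spacer_ring: Aluminium ring, 52 mm outer diameter, 34 mm hole, 12 mm tall. Lies flat on the bench at the start. Origin: centre of its underside, z up along its axis.
- ceramic_disc: Solid white ceramic disc, 52 mm in diameter and 12 mm thick, with a thin dark ring of 12 mm diameter marked off-centre on its top face (it starts mark up, flat on the bench). Origin: centre of its underside, z up along its axis; the mark lies 12 mm along its x.
- spot (a point): The centre of the marked ring on the top face of the ceramic disc.
- stand: Probe stand, fixed to the bench: a round foot 72 mm in diameter and 8 mm thick with an upright tube 37 mm in outer diameter and 24 mm in bore; the open rim is 93 mm above the bench. Origin: centre of its underside, z up.
- probe: White pen-like shade probe, 140 g, hung upright in the stand by its 34 mm collar (50 to 56 mm above the origin), 80 mm of it below the rim. Handle to grip from above: 24 mm round, 56 to 135 mm above the origin; top end at 140. Origin: on its axis at the lower end of the 20 mm sleeve below the collar, 43 mm above the bench at the start; z up to the handle. A 9 mm spring tip sticks out below.
- tip (a point): The rounded end of the probe's spring tip, on the probe's axis, 30 mm below the probe's origin when free (rises by the joint plunger's value as it is pushed in).
- plunger (a joint): How far the probe's spring tip is pushed in (m): 0 free, 0.014 fully in. The spring gives 0.9 N at first touch and 0.3 N more for each mm, 3 N at halfway; beyond the end of its travel it is rigid.
- jar: Bystander: small closed jar, 36 mm in diameter, 45 mm tall. Origin: centre of its underside.
- bottle: Bystander: small white bottle, 40 mm in diameter, 85 mm tall. Origin: centre of its underside.
- dental_model: Bystander: plaster model with a row of teeth, 55 x 62 x 27 mm. Origin: centre of its underside.
- spatula: Bystander: spatula lying on the bench, 140 mm long. Its x runs from handle to blade.
- brush: Bystander: brush lying on the bench, 160 mm long. Its x runs from handle to bristles.
- shade_guide: Bystander: flat holder with nine tooth-shaped tabs along one edge, about 52 x 120 x 12 mm. Origin: underside.
Not all that is in view belongs to the job. Of the things that look like the stand, take the one that is farthest to the robot's right at the start. Leave any red look-alike of the spacer_ring alone.

How it is judged:
On the way, in this order (a step that is already met when the one before it is completed fails the run):
1. the plaster body lies flat on the nest's floor between the posts, let go (horizontal distance between plaster_body and nest_floor below 0.004 m and z of plaster_body in the frame of nest_floor between -0.002 and 0.002 m and angle between plaster_body's own z axis and vertical below 0.06 rad and contact force between the fingers and plaster_body below 0.1 N and linear speed of plaster_body below 0.03 m/s), for 0.2 s.
2. the spacer ring lies flat on the body between the posts, let go (all of step 1 and horizontal distance between spacer_ring and nest_floor below 0.004 m and z of spacer_ring in the frame of nest_floor between 0.022 and 0.026 m and angle between spacer_ring's own z axis and vertical below 0.06 rad and contact force between the fingers and spacer_ring below 0.1 N and linear speed of spacer_ring below 0.03 m/s), for 0.2 s.
3. the ceramic disc lies flat on the ring between the posts, mark up, let go (all of step 2 and horizontal distance between ceramic_disc and nest_floor below 0.004 m and z of ceramic_disc in the frame of nest_floor between 0.034 and 0.038 m and angle between ceramic_disc's own z axis and vertical below 0.06 rad and contact force between the fingers and ceramic_disc below 0.1 N and linear speed of ceramic_disc below 0.03 m/s), for 0.2 s.
At the end, for the whole second after the job is handed in: Parts stacked in the nest in order, mark up, flat to 3 deg, within 4 mm of its axis and 2 mm of height, not held; probe held still, upright to 7 deg, tip within 6 mm of the mark centre, 1 to 6 N on the disc, spring tip in by 2.5 to 11.5 mm of 14, probe free of nest and stand (all of step 3 and horizontal distance between tip and spot below 0.006 m and angle between probe's own z axis and vertical below 0.12 rad and value of joint plunger between 0.0025 and 0.0115 m and contact force between probe and ceramic_disc between 1 and 6 N and contact force between the fingers and probe above 2 N and contact force between probe and nest below 0.1 N and contact force between probe and stand below 0.1 N and linear speed of probe below 0.02 m/s); the arm keeps its last pose, push and grip.
It fails at once if the probe is pressed hard on the ceramic disc (over 12 N) (contact force between probe and ceramic_disc above 12 N).
It fails at once if one of the three parts is dropped (falls free faster than 0.5 m/s, about 13 mm) ((contact force between the fingers and plaster_body below 0.05 N and linear speed of plaster_body above 0.5 m/s) or (contact force between the fingers and spacer_ring below 0.05 N and linear speed of spacer_ring above 0.5 m/s) or (contact force between the fingers and ceramic_disc below 0.05 N and linear speed of ceramic_disc above 0.5 m/s)).
It fails at once if a bystander is moved by more than 30 mm (distance of any of jar, bottle, dental_model, spatula, brush, shade_guide from where it was at the start of the episode above 0.03 m).
It also fails if it takes over 72 s, if anything falls off the work surface, if the arm or the gripper's body presses on something with over 40 N, if the wrist force passes 120 N, or if a joint passes its speed limit or range.

## Robot

A 6-joint arm with a two-finger parallel gripper is mounted at the origin on the work surface. World frame = base frame: x ahead of the robot, y to its left, z up, the work surface at z = 0. Lengths are in m, angles in rad, forces in N, time in s.
With the tool pointing down it reaches from about 0.25 to 0.725 m from the base axis. Payload 4 kg.
Tool frame: the origin (TCP) lies midway between the tips of the shut fingers; the grasp point (between the pads) lies 19 mm behind it; z points along the fingers, x is the direction in which the jaws open and shut, and the axes are right-handed (so a half turn about z gives the same grasp; the last joint's range is limited). The gripper opens to 85 mm and grips with 20 to 120 N. Pads are 22 mm wide; open, the fingers measure 114 mm over their backs; the gripper's body (76 mm by 85 mm) begins 54 mm behind the grasp point. The pads swing forward as they close: fully open they stand 13 mm farther back than shut.
Start: joints at [1.192, 0.241, 0.005, 1.335, 0, 1.571], TCP at [0.185, 0.465, 0.231] pointing down, gripper open.
Joint ranges: [-2.72, 2.72], [-1.05, 1.87], [-1.09, 1.28], [-1.99, 2.15], [-1.42, 1.44], [-3.14, 3.14]. Speed limits (rad/s): [2.79, 2.79, 3.14, 3.14, 3.14, 3.14].

## Interface

Orientations are given as a unit quaternion [x, y, z, w].
In Python, from workcell import bot, vision, ticket gives the robot as it stands.
- The arm moves only by the tool play_rows, never from a script. Its argument "deltas" is one flat list of numbers, 5 for each row, row after row: the opening, from 0 (shut) to 1 (fully open), then the shift along the tool's x, y, z in units of 60 mm (1.0 is 60 mm), then the turn about the tool's z in degrees. A call has 1 to 12 rows; each row shifts and turns the pose as measured when the row begins, along the tool's axes as they then stand; what a row does not reach is not made up. A row lasts 1/8 s, in which the tool goes at most 62.5 mm and 10.7 degrees, less where a joint would pass 70% of its speed; a pose out of reach is approached as far as the arm can. A call is refused whole if a number of a shift passes 1 or a number of a turn 10.7, either way. A call with a gripper value outside its range is refused whole. The fingers move at their own pace and stop on an object; the grip force is fixed at half the most. Time passes only in rows, so rows that do not move let the fingers close. It gives the time, the measured TCP pose, the force and the opening at its end, in the units of the state.
- bot.get_obs(): the state, without advancing time (a new reading comes with each control period).
- vision.camera(name): name is "side" or "top"; returns a dict with "color" (400x640x3 uint8, blue, green, red), "intrinsics" (3x3 intrinsics, pixels), "k1" (the pictures are not rectified: a ray, as slopes to the right and down, at radius r is drawn at 1 + k1 r^2 times it, then the intrinsics apply), "rvec" (rotation vector, rad) and "tvec" (3), from world to camera coordinates, as OpenCV has them. Camera axes: x right, y down, z forward; pixel columns grow to the right and rows downward; lengths in m; the calibration is good to about 2 mm. A picture is of the moment at which its call begins. There is no depth.
- ticket.job_done(): hands the job in, once; it reports no verdict.
The state is a dict: "clock": time; "joint_pos": joint angles; "joint_vel": joint speeds; "tau": joint torques, N m; "eef_pos": TCP position; "tool_rot": TCP orientation; "ft_force": force on the tool from outside, world axes, zero at the start; "ft_torque": the same for the moment, N m; "grip_width": finger opening in m.
Only numpy, scipy, OpenCV 4.12 (cv2) and the standard library are available. Lean on these libraries where they do the work, as an engineer would, in place of code of your own. Each camera call takes 0.05 s, during which the arm holds its last target. There are 200 camera calls.

## Working session

There is one attempt and no reset: what is moved stays moved. The work goes in short steps, Python scripts to look and compute and a tool call to move; the robot and the scene stay as the last step left them, time stands still between calls to the robot, and variables do not carry over. Pictures are saved under pics/ and viewed, about 8 in all and at most 12, crops included, and the job is handed in when it is done.

Besides the shell and the picture viewer there is one more tool, called after "Call:" in YAML: its name, and indented under it one key for each argument. play_rows: Moves the arm, as the interface text tells. Its arguments: {"type":"object","properties":{"deltas":{"type":"array"}},"required":["deltas"]}

```bash
mkdir -p pics; cat > h.py <<'E'
import numpy as np, cv2
from workcell import bot, vision, ticket
from scipy.spatial.transform import Rotation as R
def cam(n):
    c=vision.camera(n); return c
def ray(c,u,v):
    K=np.array(c["intrinsics"]); d=np.array([(u-K[0,2])/K[0,0],(v-K[1,2])/K[1,1]])
    s=d.copy()
    for _ in range(20): s=d/(1+c["k1"]*(s@s))
    Rm=cv2.Rodrigues(np.array(c["rvec"],float))[0]; t=np.array(c["tvec"],float).ravel()
    return -Rm.T@t, Rm.T@np.array([s[0],s[1],1])
def onz(c,u,v,z):
    o,d=ray(c,u,v); return o+d*(z-o[2])/d[2]
def proj(c,P):
    K=np.array(c["intrinsics"]); Rm=cv2.Rodrigues(np.array(c["rvec"],float))[0]
    p=Rm@np.array(P,float)+np.array(c["tvec"],float).ravel(); s=p[:2]/p[2]; s=s*(1+c["k1"]*(s@s))
    return np.array([K[0,0]*s[0]+K[0,2],K[1,1]*s[1]+K[1,2]])
def mv(frm,to,yaw=0):
    "tool-axes shift in 60mm units"
    ob=bot.get_obs(); return R.from_quat(ob["tool_rot"]).inv().apply(np.array(to)-np.array(frm))/0.06
E
python3 - <<'E'
from h import *
o=bot.get_obs(); print({k:np.round(v,3) for k,v in o.items()}); print(R.from_quat(o["tool_rot"]).as_matrix().round(2))
for n in("top","side"):
    c=cam(n); cv2.imwrite(f"pics/{n}0.png",c["color"]); np.save(f"pics/{n}0.npy",c,allow_pickle=True)
    print(n,ray(c,320,200),c["k1"],c["intrinsics"][0])
E
```

```text
{'clock': np.float64(0.0), 'joint_pos': array([ 1.192,  0.241,  0.004,  1.335, -0.   ,  1.571]), 'joint_vel': array([-0.002,  0.   ,  0.001,  0.001,  0.   , -0.001]), 'tau': array([ 0.0000e+00, -3.7232e+01,  2.5241e+01,  1.7000e-02,  0.0000e+00,
       -0.0000e+00]), 'eef_pos': array([0.185, 0.464, 0.23 ]), 'tool_rot': array([ 0.828,  0.561, -0.001,  0.001]), 'ft_force': array([ 0.439, -0.326, -0.739]), 'ft_torque': array([ 0.044, -0.041,  0.001]), 'grip_width': np.float64(0.085)}
[[ 0.37  0.93 -0.  ]
 [ 0.93 -0.37 -0.  ]
 [-0.    0.   -1.  ]]
top (array([0.41263053, 0.00969136, 0.90906554]), array([ 0.16137301,  0.01260779, -0.98685268])) -0.03456519708202541 [378.12635345   0.         321.79710424]
side (array([0.44625845, 0.87697809, 0.69505949]), array([ 0.09187619, -0.80530868, -0.58585535])) -0.10605121682341574 [420.42912954   0.         315.27270631]
```

View pics/top0.png

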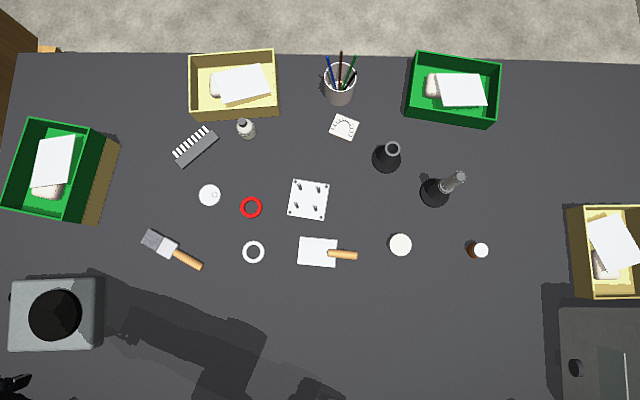

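View pics/side0.png

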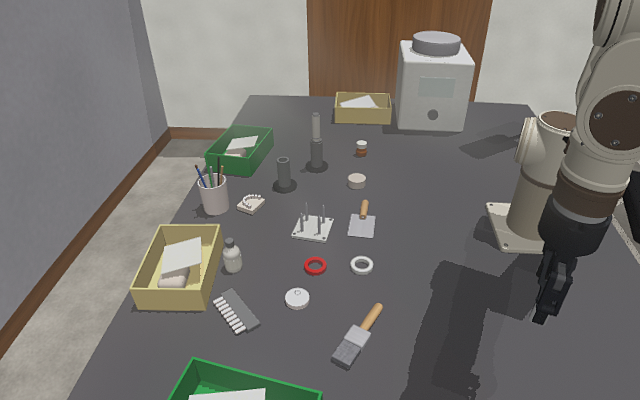

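The top view shows the plaster body at (400,245), the white ring at (253,252), the red ring at (251,207) and the disc at (209,195). The nest is at (308,199), the probe in the right-hand stand at about (436,190), and the empty stand at (387,157). In the side view the same things are at: body (357,181), ring (361,265), disc (297,298), nest (313,228), probe (316,140).

```bash
python3 - <<'E'
from h import *
t=np.load("pics/top0.npy",allow_pickle=True).item(); s=np.load("pics/side0.npy",allow_pickle=True).item()
def blob(c,u,v,r,th,z,ch=None):
    im=c["color"]; g=im.min(2); m=((g>th)*255).astype(np.uint8); w=np.zeros_like(m); cv2.circle(w,(u,v),r,255,-1); m&=w
    cs=max(cv2.findContours(m,0,1)[0],key=cv2.contourArea)
    e=cv2.fitEllipse(cs); (x,y)=e[0]; return np.round(e[0],1),np.round(e[1],1),onz(c,x,y,z).round(4)
for n,tp,sp,z in(("body",(400,245),(357,179),.024),("ring",(253,252),(361,265),.012),("disc",(209,195),(297,298),.012)):
  for th in (110,170,200):
    for c,p,q in((t,tp,"t"),(s,sp,"s")):
      try: print(n,th,q,*blob(c,*p,17,th,z))
      except Exception as ex: print(n,th,q,"-")
# nest plate
for c,p,q in((t,(308,199),"t"),):
    g=c["color"].min(2); m=((g>130)*255).astype(np.uint8); w=np.zeros_like(m); cv2.circle(w,p,32,255,-1); m&=w
    m=cv2.morphologyEx(m,cv2.MORPH_CLOSE,np.ones((7,7)))
    cs=max(cv2.findContours(m,0,1)[0],key=cv2.contourArea); b=cv2.boxPoints(cv2.minAreaRect(cs))
    print("nest",[onz(c,*k,.01)[:2].round(4) for k in b], np.mean([onz(c,*k,.01) for k in b],0).round(4))
# crops
a=cv2.resize(t["color"][165:275,185:325],None,fx=4,fy=4,interpolation=2)
b=cv2.resize(t["color"][135:265,370:500],None,fx=4,fy=4,interpolation=2)
cc=np.zeros((520,560+520-280,3),np.uint8); 
a2=cv2.resize(t["color"][170:230,280:340],(400,400),interpolation=2); b2=cv2.resize(t["color"][160:215,415:470],(400,400),interpolation=2)
cv2.imwrite("pics/crop1.png",np.hstack([a2,b2]))
E
```

```text
body 110 t [400.2 244.3] [21.7 22.4] [ 0.457  -0.1682  0.024 ]
body 110 s [356.7 179.7] [15.4 17.4] [ 0.4554 -0.1547  0.024 ]
body 170 t [400.2 244.4] [21.  21.8] [ 0.4567 -0.1682  0.024 ]
body 170 s [356.7 177.5] [ 8.2 16. ] [ 0.4558 -0.1667  0.024 ]
body 200 t [400.2 244.5] [20.8 21.5] [ 0.4567 -0.1681  0.024 ]
body 200 s -
ring 110 t [252.9 251.6] [22.  22.2] [0.4328 0.1763 0.012 ]
ring 110 s [361.4 264.6] [18.8 22.3] [0.4328 0.1812 0.012 ]
ring 170 t [252.7 251.5] [21.  21.6] [0.4328 0.1766 0.012 ]
ring 170 s [361.5 263.7] [14.7 21.3] [0.4326 0.1783 0.012 ]
ring 200 t [252.8 251.6] [20.7 21.1] [0.4327 0.1764 0.012 ]
ring 200 s [361.4 263.6] [13.5 20.5] [0.4328 0.1778 0.012 ]
disc 110 t [209.1 194.5] [21.1 21.9] [0.5667 0.2897 0.012 ]
disc 110 s [297.  298.1] [21.8 24.4] [0.5653 0.2937 0.012 ]
disc 170 t [209.2 194.6] [20.1 21. ] [0.5664 0.2897 0.012 ]
disc 170 s [296.7 296.7] [17.6 23.5] [0.5664 0.2901 0.012 ]
disc 200 t [209.2 194.8] [19.8 20.6] [0.566  0.2896 0.012 ]
disc 200 s [296.7 296.8] [16.7 22.8] [0.5664 0.2903 0.012 ]
nest [array([0.5224, 0.1015]), array([0.6132, 0.0906]), array([ 0.6003, -0.0011]), array([0.51  , 0.0112])] [0.5614 0.0506 0.01  ]
```

View pics/crop1.png

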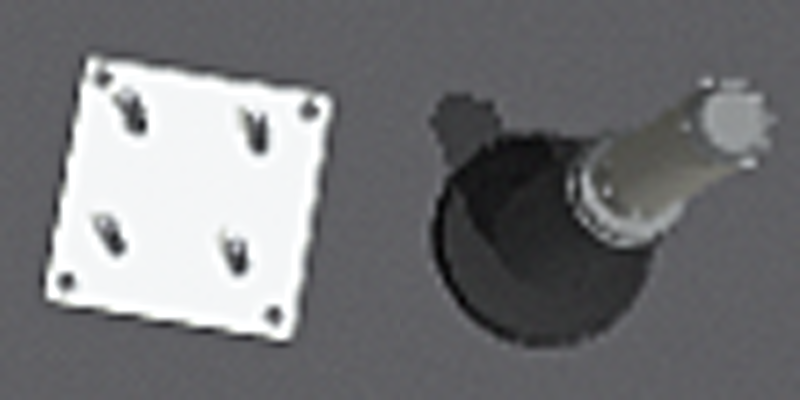

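Crop: the nest plate is turned about -7.4° and its four posts are visible. The probe top is at about px (461.5,176) and the foot centre at about (434.3,193). First move: turn the jaw to the nest's y and go over the body.

Call:
play_rows:
  deltas: [1,0,0,0,-7.15,1,0,0,0,-7.15,1,-0.8,0.47,0,0,1,-0.8,0.47,0,0,1,-0.8,0.47,0,0,1,-0.8,0.47,0,0,1,-0.8,0.47,0,0,1,-0.8,0.47,0,0,1,-0.8,0.47,0,0,1,-0.8,0.47,0,0,1,-0.8,0.47,0,0,1,-0.8,0.47,0,0]

```text
clock: 1.6
eef_pos: [0.4118, -0.0593, 0.2287]
tool_rot: [0.745, 0.667, -0.003, 0.002]
ft_force: [1.2, 0.9, -0.6]
grip_width: 0.0853
```

```bash
cat >> h.py <<'E'
def to(P,ang=82.6):
    o=bot.get_obs(); Rm=R.from_quat(o["tool_rot"]).as_matrix(); a=np.degrees(np.arctan2(Rm[1,0],Rm[0,0]))
    print("clk",round(o["clock"],2),"tcp",np.round(o["eef_pos"],4),"jaw",round(a,2),"tilt",np.degrees(np.arccos(-Rm[2,2])).round(2),"F",np.round(o["ft_force"],2),"w",round(o["grip_width"],4))
    if P is not None: print(" units to go",(Rm.T@(np.array(P)-o["eef_pos"])/0.06).round(3),"turn",round(a-ang,2))
E
python3 - <<'E'
from h import *
to([.456,-.1675,.05])
t=np.load("pics/top0.npy",allow_pickle=True).item(); s=np.load("pics/side0.npy",allow_pickle=True).item()
print("foot",onz(t,434.3,193,.008),"top",onz(t,461.5,176.2,.183),"collar",onz(t,446.6,186.8,.096))
m=((s["color"].min(2)>130)*255).astype(np.uint8); w=np.zeros_like(m); w[213:243,288:338]=255; m&=w
m=cv2.morphologyEx(m,cv2.MORPH_CLOSE,np.ones((5,5)))
cs=max(cv2.findContours(m,0,1)[0],key=cv2.contourArea); ap=cv2.approxPolyDP(cv2.convexHull(cs),4,True)[:,0]
print(ap.tolist(),[onz(s,*map(float,k),.01)[:2].round(3).tolist() for k in ap])
# refine foot in top by dark mask
g=t["color"].max(2); m=((g<62)*255).astype(np.uint8); w=np.zeros_like(m); cv2.circle(w,(434,193),20,255,-1); m&=w
cs=max(cv2.findContours(m,0,1)[0],key=cv2.contourArea); print(cv2.minEnclosingCircle(cs))
cv2.imwrite("pics/crop2.png",np.hstack([cv2.resize(s["color"][208:248,288:338],(400,320),interpolation=2),cv2.resize(s["color"][105:175,285:355],(320,320),interpolation=2)]))
E
```

```text
clk 1.6 tcp [ 0.4118 -0.0593  0.2287] jaw 83.65 tilt 0.38 F [ 1.18  0.95 -0.58] w 0.0853
 units to go [-1.691  0.935  2.988] turn 1.05
foot [ 0.58338605 -0.25569166  0.008     ] top [ 0.58517688 -0.25906483  0.183     ] collar [ 0.58118443 -0.25731988  0.096     ]
[[333, 219], [325, 240], [291, 235], [301, 213]] [[0.511, 0.017], [0.524, 0.101], [0.611, 0.09], [0.598, -0.001]]
((433.71697998046875, 190.15093994140625), 17.003128051757812)
```

View pics/crop2.png

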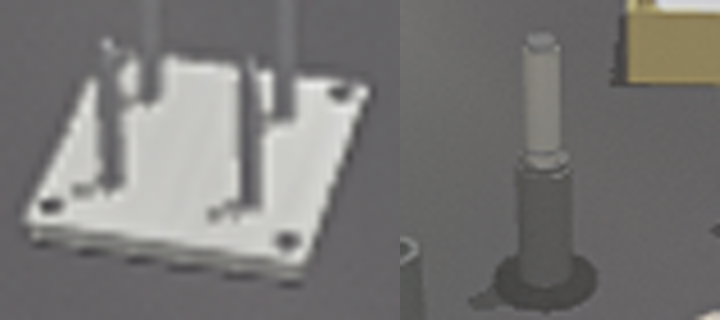

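The side crop gives the nest plate corners, about (334,219) and (325,241), matching the top view. Nest centre is about (0.561, 0.0507). The probe stands upright at about (0.583,-0.257).

Call:
play_rows:
  deltas: [1,-0.8,0.45,0,0.5,1,-0.8,0.45,0,0.5,1,-0.1,0.03,0.6,0,1,0,0,0.6,0,1,0,0,0.6,0,1,0,0,0.6,0,1,0,0,0,0,1,0,0,0,0]

```text
clock: 2.6
eef_pos: [0.4565, -0.1772, 0.0797]
tool_rot: [0.754, 0.657, -0.003, 0.001]
ft_force: [0.0, 0.0, -0.4]
grip_width: 0.0852
```

```bash
python3 -c "
from h import *
to([.456,-.1675,.004])"
```

```text
clk 2.6 tcp [ 0.4565 -0.1772  0.0797] jaw 82.07 tilt 0.37 F [ 0.    0.03 -0.4 ] w 0.0852
 units to go [ 0.166 -0.027  1.261] turn -0.53
```

Call:
play_rows:
  deltas: [1,0.166,-0.027,0,-0.5,1,0,0,0.45,0,1,0,0,0.45,0,1,0,0,0.25,0,1,0,0,0.05,0,1,0,0,0,0,0.45,0,0,0,0,0.45,0,0,0,0,0.45,0,0,0,0,0.45,0,0,0,0]

```text
clock: 3.85
eef_pos: [0.4663, -0.1673, 0.0186]
tool_rot: [0.75, 0.661, 0.003, 0.011]
ft_force: [-0.4, -0.7, -1.2]
grip_width: 0.0457
```

```bash
python3 -c "
from h import *
to([.456,-.1675,.004])"
```

```text
clk 3.85 tcp [ 0.4663 -0.1673  0.0186] jaw 82.82 tilt 1.33 F [-0.39 -0.65 -1.24] w 0.0457
 units to go [-0.023 -0.175  0.24 ] turn 0.22
```

```bash
python3 - <<'E'
from h import *
o=bot.get_obs(); print(np.round(o["joint_pos"],3),np.round(o["joint_vel"],3),np.round(o["tau"],2),np.round(o["ft_torque"],2))
t=cam("top"); s=cam("side"); to([.456,-.1675,.004])
cv2.imwrite("pics/v1.png",np.hstack([cv2.resize(t["color"][200:290,350:440],(390,390),interpolation=2),cv2.resize(s["color"][110:200,310:400],(390,390),interpolation=2)]))
E
```

```text
[-0.341  0.419 -0.355  0.774 -0.005 -0.216] [-0.002 -0.004  0.002  0.006  0.002  0.   ] [ 3.000e-02 -4.015e+01  1.943e+01 -1.400e-01 -1.000e-02  0.000e+00] [ 0.01  0.04 -0.01]
clk 3.95 tcp [ 0.4665 -0.1673  0.0185] jaw 82.82 tilt 1.33 F [-1.13 -0.11  1.03] w 0.0457
 units to go [-0.023 -0.178  0.238] turn 0.22
```

View pics/v1.png

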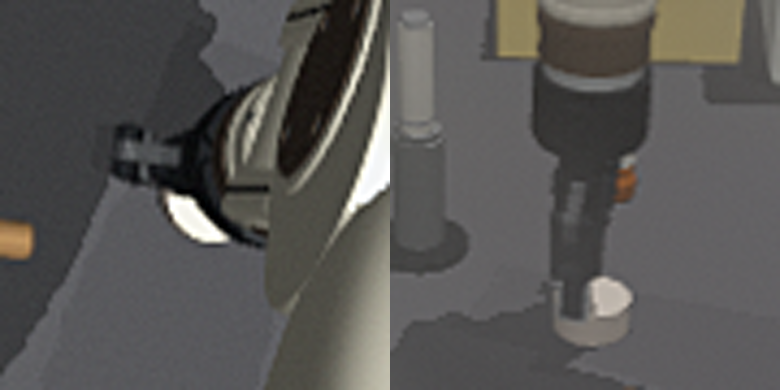

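The jaws closed off-centre, about 11 mm too far in +x: finger at crop (575,290), body centre near (600,300). I'll open and re-centre.

Call:
play_rows:
  deltas: [1,0,0,0,0,1,0,0,0,0,1,0,0,0,0,1,0,0,0,0,1,0,0,0,0]

```text
clock: 4.58
eef_pos: [0.4664, -0.1675, 0.0181]
tool_rot: [0.75, 0.661, 0.003, 0.011]
ft_force: [0.4, 0.5, 0.5]
grip_width: 0.0857
```

```bash
python3 - <<'E'
from h import *
s=cam("side"); to([.454,-.1675,.004]); im=s["color"]
m=((im.min(2)>170)*255).astype(np.uint8)[165:195,340:375]
ys,xs=np.nonzero(m); xs+=340; ys+=165; print(len(xs),xs.min(),xs.max(),ys.min(),ys.max())
for u,v in((xs.max()+.5,ys[xs==xs.max()].mean()),(xs.mean(),ys.mean())): print(onz(s,u,v,.024))
E
```

```text
clk 4.62 tcp [ 0.4664 -0.1675  0.0181] jaw 82.81 tilt 1.32 F [-0.31  0.73  0.54] w 0.0855
 units to go [-0.024 -0.21   0.231] turn 0.21
54 356 364 174 182
[ 0.43288614 -0.16582564  0.024     ]
[ 0.44670187 -0.16607975  0.024     ]
```

Call:
play_rows:
  deltas: [1,-0.01,-0.1,0,0,1,-0.01,-0.08,0,0,1,0,0,0.1,0,1,0,0,0.1,0,1,0,0,0.05,0,1,0,0,0,0,1,0,0,0,0]

```text
clock: 5.5
eef_pos: [0.4547, -0.1674, 0.0015]
tool_rot: [0.75, 0.661, 0.003, 0.011]
ft_force: [0.0, 0.6, -0.0]
grip_width: 0.0854
```

```bash
python3 -c "
from h import *
to([.4555,-.167,.004])"
```

```text
clk 5.5 tcp [ 0.4547 -0.1674  0.0015] jaw 82.81 tilt 1.27 F [ 0.03  0.56 -0.04] w 0.0854
 units to go [ 0.007  0.013 -0.042] turn 0.21
```

Now centred. Raise 2 mm, close, lift slowly.

Call:
play_rows:
  deltas: [1,0,0,-0.04,0,0.4,0,0,0,0,0.4,0,0,0,0,0.4,0,0,0,0,0.4,0,0,0,0,0.4,0,0,0,0,0.4,0,0,-0.1,0,0.4,0,0,-0.2,0,0.4,0,0,-0.2,0,0.4,0,0,0,0]

```text
clock: 6.75
eef_pos: [0.4546, -0.167, 0.0369]
tool_rot: [0.75, 0.661, 0.003, 0.011]
ft_force: [0.2, -0.2, -1.2]
grip_width: 0.0488
```

```bash
python3 -c "
from h import *
to([.561,.0507,.12])"
```

```text
clk 6.75 tcp [ 0.4546 -0.167   0.0369] jaw 82.81 tilt 1.34 F [ 0.22 -0.17 -1.22] w 0.0488
 units to go [ 3.808  1.335 -1.396] turn 0.21
```

```bash
python3 - <<'E'
from h import *
s=cam("side");t=cam("top"); 
cv2.imwrite("pics/v2.png",np.hstack([cv2.resize(t["color"][200:290,350:440],(390,390),interpolation=2),cv2.resize(s["color"][110:200,310:400],(390,390),interpolation=2)]))
print(proj(s,[.4546,-.167,.0369]),proj(t,[.4546,-.167,.0369]))
E
```

```text
[357.25404282 173.73117599] [400.84047288 245.11354482]
```

View pics/v2.png

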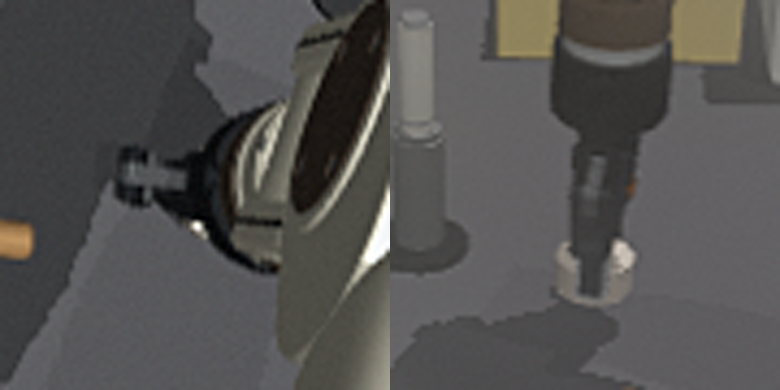

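The body is lifted and centred in the fingers, body spanning crop x 556–635 and finger at 597. Carry it over the nest.

Call:
play_rows:
  deltas: [0.4,0,0,-0.3,0,0.4,0,0,-0.4,0,0.4,0.2,0.07,-0.4,0,0.4,0.4,0.14,-0.2,0,0.4,0.5,0.18,0,0,0.4,0.5,0.18,0,0,0.4,0.5,0.18,0,0,0.4,0.5,0.18,0,0,0.4,0.4,0.14,0,0,0.4,0.3,0.1,0,0,0.4,0.2,0.05,0,0,0.4,0,0,0,0]

```text
clock: 8.35
eef_pos: [0.5503, 0.0395, 0.1101]
tool_rot: [0.751, 0.66, -0.001, 0.007]
ft_force: [0.3, 0.0, -1.4]
grip_width: 0.0489
```

```bash
python3 -c "
from h import *
to([.561,.0507,.1])"
```

```text
clk 8.35 tcp [0.5503 0.0395 0.1101] jaw 82.65 tilt 0.76 F [ 0.3   0.01 -1.45] w 0.0489
 units to go [0.21  0.151 0.168] turn 0.05
```

Call:
play_rows:
  deltas: [0.4,0.1,0.08,0,0,0.4,0.11,0.07,0,0,0.4,0,0,0.1,0,0.4,0,0,0.1,0,0.4,0,0,0.1,0,0.4,0,0,0,0,0.4,0,0,0,0]

```text
clock: 9.22
eef_pos: [0.5604, 0.0489, 0.0903]
tool_rot: [0.752, 0.659, -0.002, 0.006]
ft_force: [0.5, -0.5, -1.4]
grip_width: 0.0488
```

```bash
python3 - <<'E'
from h import *
to([.561,.0507,.075])
s=cam("side");t=cam("top"); 
cv2.imwrite("pics/v3.png",np.hstack([cv2.resize(t["color"][160:240,270:350],(400,400),interpolation=2),cv2.resize(s["color"][180:260,270:350],(400,400),interpolation=2)]))
E
```

```text
clk 9.22 tcp [0.5604 0.0489 0.0903] jaw 82.45 tilt 0.75 F [ 0.51 -0.45 -1.39] w 0.0488
 units to go [0.035 0.005 0.254] turn -0.15
```

View pics/v3.png

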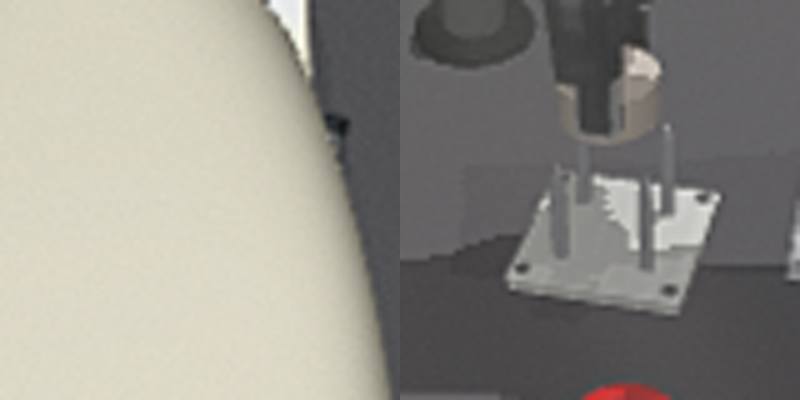

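The side view shows the body above the posts: silhouette crop x 557–663, post bases at (561,255), (648,267), (583,200) and (667,212). The arm blocks the top view. I'll compare these with projections.

```bash
python3 - <<'E'
from h import *
s=np.load("pics/side0.npy",allow_pickle=True).item()
f=lambda P:((proj(s,P)-[270,180])*5+[400,0]).round(1)
c=np.array([.561,.0507]); a=np.radians(-7.4); Q=np.array([[np.cos(a),-np.sin(a)],[np.sin(a),np.cos(a)]])
for d in((1,1),(-1,1),(1,-1),(-1,-1)): print(d,[f([*(c+Q@(np.array(d)*.02245)),z]) for z in(.01,.066)])
n=np.array([.5604,.0489]); print("body axis",f([*n,.0863]),f([*n,.1103]))
v=np.array([1,0.]) 
for z in(.0863,.1103): print([f([n[0]+k*.026,n[1],z])[0] for k in(1,-1)])
# post top measure, fine, from initial picture
cv2.imwrite("pics/posts.png",cv2.resize(s["color"][195:245,285:340],(770,700)[:1]+(700,),interpolation=2)[:600])
E
```

```text
(1, 1) [array([558.8, 252.1]), array([554.3, 164.6])]
(-1, 1) [array([645. , 264.5]), array([643.2, 176.6])]
(1, -1) [array([581.5, 198.2]), array([577.8, 111.8])]
(-1, -1) [array([665.1, 209.7]), array([664., 123.])]
body axis [610.4 108.5] [609.2  68.5]
[np.float64(558.1), np.float64(663.0)]
[np.float64(556.1), np.float64(662.5)]
```

Call:
play_rows:
  deltas: [0.4,0.03,-0.002,0.05,-0.1,0.4,0,0,0.1,0,0.4,0,0,0.1,0,0.4,0,0,0.1,0,0.4,0,0,0.1,0,0.4,0,0,0.1,0,0.4,0,0,0,0]

```text
clock: 10.2
eef_pos: [0.5605, 0.0505, 0.0548]
tool_rot: [0.751, 0.66, -0.002, 0.006]
ft_force: [-0.6, -0.2, -1.4]
grip_width: 0.0489
```

```bash
python3 -c "
from h import *
to([.560,.0507,.014])"
```

```text
clk 10.2 tcp [0.5605 0.0505 0.0548] jaw 82.56 tilt 0.74 F [-0.57 -0.22 -1.41] w 0.0489
 units to go [ 0.01  -0.014  0.679] turn -0.04
```

No contact force, and the body is in between the posts (bottom at about 51 mm). Continue down.

Call:
play_rows:
  deltas: [0.4,0.005,-0.007,0.12,0,0.4,0,0,0.12,0,0.4,0,0,0.12,0,0.4,0,0,0.12,0,0.4,0,0,0.1,0,0.4,0,0,0.05,0,0.4,0,0,0,0,0.4,0,0,0,0]

```text
clock: 11.2
eef_pos: [0.5606, 0.0504, 0.0154]
tool_rot: [0.751, 0.66, -0.002, 0.006]
ft_force: [0.3, -0.6, -1.1]
grip_width: 0.0487
```

```bash
python3 -c "
from h import *
to([.560,.0507,.014])"
```

```text
clk 11.2 tcp [0.5606 0.0504 0.0154] jaw 82.56 tilt 0.76 F [ 0.27 -0.63 -1.1 ] w 0.0487
 units to go [ 0.004 -0.012  0.023] turn -0.04
```

Call:
play_rows:
  deltas: [0.4,0,0,0.02,0,0.4,0,0,0.02,0,0.4,0,0,0,0]

```text
clock: 11.58
eef_pos: [0.5609, 0.0504, 0.0155]
tool_rot: [0.751, 0.66, -0.001, 0.007]
ft_force: [-0.1, -0.0, -0.4]
grip_width: 0.0488
```

Call:
play_rows:
  deltas: [1,0,0,0,0,1,0,0,0,0,1,0,0,0,0,1,0,0,0,0,1,0,0,-0.2,0,1,0,0,-0.4,0,1,0,0,-0.4,0,1,0,0,-0.4,0,1,0,0,-0.4,0,1,0,0,-0.1,0,1,0,0,0,0]

```text
clock: 12.95
eef_pos: [0.5609, 0.0519, 0.1362]
tool_rot: [0.751, 0.66, 0.0, 0.008]
ft_force: [0.7, -0.2, -0.4]
grip_width: 0.0854
```

```bash
python3 - <<'E'
from h import *
to([.4327,.1772,.12])
s=cam("side"); im=s["color"]; cv2.imwrite("pics/s4.png",im)
f=lambda P:proj(s,P).round(1)
print("body top expected",f([.560,.0507,.034]))
m=((im.min(2)>120)*255).astype(np.uint8)[200:245,285:340]; print(cv2.countNonZero(m))
E
```

```text
clk 12.95 tcp [0.5609 0.0519 0.1362] jaw 82.56 tilt 0.88 F [ 0.7  -0.16 -0.41] w 0.0854
 units to go [ 1.796 -2.391  0.224] turn -0.04
body top expected [312.7 218.8]
649
```

Call:
play_rows:
  deltas: [1,0.2,-0.27,0,0,1,0.35,-0.47,0,0,1,0.35,-0.47,0,0,1,0.35,-0.47,0,0,1,0.3,-0.4,0.1,0,1,0.15,-0.2,0.2,0,1,0.08,-0.1,0.3,0,1,0,0,0.3,0,1,0,0,0.2,0,1,0,0,0.1,0,1,0,0,0,0]

```text
clock: 14.38
eef_pos: [0.4121, 0.1812, 0.0501]
tool_rot: [0.75, 0.662, -0.009, 0.002]
ft_force: [-0.5, 0.1, 0.4]
grip_width: 0.0857
```

```bash
python3 -c "
from h import *
to([.4327,.1772,.001])
im=cam('side')['color']; cv2.imwrite('pics/s5.png',cv2.resize(im[180:300,270:400],(780,600)[:2],interpolation=2)[:600])"
```

```text
clk 14.38 tcp [0.4121 0.1812 0.0501] jaw 82.9 tilt 1.1 F [-0.47  0.11  0.39] w 0.0857
 units to go [-0.01   0.357  0.815] turn 0.3
```

View pics/s5.png

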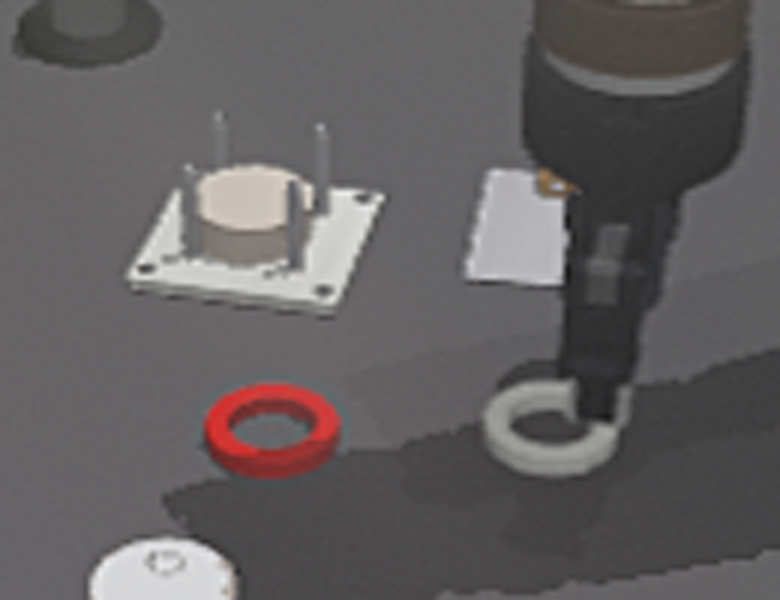

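The body is seated flat in the nest (crop ~(255,215)). The gripper is about 20 mm short in x of the ring (crop (552,428)). The disc's mark lies at its far side (-y), as seen at (165,562).

Call:
play_rows:
  deltas: [1,-0.005,0.12,0,-0.3,1,-0.005,0.13,0,0,1,0,0.1,0.1,0,1,0,0,0.15,0,1,0,0,0.15,0,1,0,0,0.15,0,1,0,0,0.1,0,1,0,0,0.05,0,1,0,0,0,0,1,0,0,0,0]

```text
clock: 15.68
eef_pos: [0.4354, 0.1774, 0.006]
tool_rot: [0.748, 0.664, -0.008, 0.002]
ft_force: [-0.2, 0.7, -0.1]
grip_width: 0.0849
```

```bash
python3 -c "
from h import *
to([.4327,.1772,-.001])"
```

```text
clk 15.68 tcp [0.4354 0.1774 0.006 ] jaw 83.16 tilt 0.97 F [-0.24  0.66 -0.09] w 0.0849
 units to go [-0.006 -0.044  0.118] turn 0.56
```

Call:
play_rows:
  deltas: [1,-0.005,-0.045,0.05,0.6,1,0,0,0.05,0,1,0,0,0,0,0.4,0,0,0,0,0.4,0,0,0,0,0.4,0,0,0,0,0.4,0,0,0,0,0.4,0,0,0,0]

```text
clock: 16.68
eef_pos: [0.4332, 0.1776, 0.0013]
tool_rot: [0.752, 0.659, -0.007, 0.003]
ft_force: [-1.2, -0.3, -0.7]
grip_width: 0.0485
```

```bash
python3 -c "
from h import *
to([.4327,.1772,-.001])"
```

```text
clk 16.68 tcp [0.4332 0.1776 0.0013] jaw 82.52 tilt 0.86 F [-1.2  -0.34 -0.75] w 0.0485
 units to go [-0.007 -0.008  0.039] turn -0.08
```

Call:
play_rows:
  deltas: [0.4,0,0,-0.1,0,0.4,0,0,-0.3,0,0.4,0,0,-0.4,0,0.4,0,0,-0.4,0,0.4,0,0,-0.4,0,0.4,-0.2,0.26,-0.1,0,0.4,-0.35,0.45,0,0,0.4,-0.4,0.5,0,0,0.4,-0.4,0.5,0,0,0.4,-0.25,0.35,0,0,0.4,-0.15,0.2,0,0,0.4,0,0,0,0]

```text
clock: 18.18
eef_pos: [0.5579, 0.0543, 0.1097]
tool_rot: [0.751, 0.66, -0.007, 0.002]
ft_force: [-1.5, 0.0, 0.2]
grip_width: 0.0488
```

```bash
python3 -c "
from h import *
to([.5605,.0506,.08])"
```

```text
clk 18.18 tcp [0.5579 0.0543 0.1097] jaw 82.66 tilt 0.84 F [-1.52  0.    0.21] w 0.0488
 units to go [-0.048  0.054  0.495] turn 0.06
```

Call:
play_rows:
  deltas: [0.4,-0.045,0.05,0,0,0.4,0,0,0.1,0,0.4,0,0,0.15,0,0.4,0,0,0.15,0,0.4,0,0,0.05,0,0.4,0,0,0,0,0.4,0,0,0,0]

```text
clock: 19.05
eef_pos: [0.5574, 0.0533, 0.0801]
tool_rot: [0.75, 0.662, -0.008, 0.001]
ft_force: [0.6, 0.7, -0.3]
grip_width: 0.0487
```

```bash
python3 -c "
from h import *
to([.5605,.0506,.0355])"
```

```text
clk 19.05 tcp [0.5574 0.0533 0.0801] jaw 82.9 tilt 0.95 F [ 0.59  0.68 -0.28] w 0.0487
 units to go [-0.028  0.064  0.743] turn 0.3
```

Call:
play_rows:
  deltas: [0.4,-0.02,0.035,0,0.3,0.4,-0.01,0.03,0,0,0.4,0,0,0.05,0,0.4,0,0,0,0,0.4,0,0,0,0]

```text
clock: 19.68
eef_pos: [0.562, 0.0507, 0.0776]
tool_rot: [0.752, 0.66, -0.008, 0.001]
ft_force: [-0.2, -0.9, -1.0]
grip_width: 0.0489
```

```bash
python3 -c "
from h import *
to([.5605,.0506,.0355])"
```

```text
clk 19.68 tcp [0.562  0.0507 0.0776] jaw 82.55 tilt 0.88 F [-0.18 -0.86 -1.04] w 0.0489
 units to go [ 0.005 -0.019  0.702] turn -0.05
```

Call:
play_rows:
  deltas: [0.4,0.005,-0.02,0.05,0,0.4,0,0,0.1,0,0.4,0,0,0.1,0,0.4,0,0,0.1,0,0.4,0,0,0.1,0,0.4,0,0,0.05,0,0.4,0,0,0,0]

```text
clock: 20.55
eef_pos: [0.5598, 0.0508, 0.0447]
tool_rot: [0.751, 0.66, -0.008, 0.001]
ft_force: [-0.5, 0.1, -0.4]
grip_width: 0.0489
```

```bash
python3 -c "
from h import *
to([.5605,.0506,.0355])"
```

```text
clk 20.55 tcp [0.5598 0.0508 0.0447] jaw 82.56 tilt 0.94 F [-0.54  0.08 -0.36] w 0.0489
 units to go [0.001 0.014 0.154] turn -0.04
```

Call:
play_rows:
  deltas: [0.4,0,0.01,0.06,0,0.4,0,0,0.06,0,0.4,0,0,0.03,0,0.4,0,0,0.02,0,0.4,0,0,0.02,0,0.4,0,0,0,0]

```text
clock: 21.3
eef_pos: [0.5611, 0.0506, 0.0356]
tool_rot: [0.751, 0.66, -0.007, 0.002]
ft_force: [0.7, -1.3, -0.7]
grip_width: 0.0486
```

```bash
python3 -c "
from h import *
to([.5605,.0506,.0355])"
```

```text
clk 21.3 tcp [0.5611 0.0506 0.0356] jaw 82.56 tilt 0.84 F [ 0.73 -1.34 -0.67] w 0.0486
 units to go [-0.002 -0.01   0.001] turn -0.04
```

Call:
play_rows:
  deltas: [0.4,0,0,0.02,0,0.4,0,0,0.03,0,0.4,0,0,0,0]

```text
clock: 21.68
eef_pos: [0.5616, 0.0507, 0.0355]
tool_rot: [0.751, 0.66, -0.006, 0.003]
ft_force: [-0.3, -0.1, -1.4]
grip_width: 0.0488
```

Resting: no further descent. Release and rise.

Call:
play_rows:
  deltas: [1,0,0,0,0,1,0,0,0,0,1,0,0,0,0,1,0,0,0,0,1,0,0,-0.2,0,1,0,0,-0.4,0,1,0,0,-0.4,0,1,0,0,-0.4,0,1,0,0,-0.2,0,1,0,0,0,0]

```text
clock: 22.92
eef_pos: [0.5625, 0.0519, 0.1362]
tool_rot: [0.751, 0.66, -0.006, 0.003]
ft_force: [0.2, 0.3, -0.6]
grip_width: 0.0851
```

```bash
python3 - <<'E'
from h import *
to([.5664,.290,.10])
s=cam("side"); im=s["color"]
# ring hole/top check: bright ring ellipse in the nest at z=.046
print("ring top centre expected px",proj(s,[.5605,.0506,.046]).round(1))
cv2.imwrite("pics/s6.png",cv2.resize(im[190:310,260:360],(720,600)[:1]+(600,) if 0 else (500,600),interpolation=2))
E
```

```text
clk 22.93 tcp [0.5625 0.0519 0.1362] jaw 82.57 tilt 0.75 F [ 0.19  0.34 -0.64] w 0.0851
 units to go [ 3.95  -0.448  0.556] turn -0.03
ring top centre expected px [312.4 215. ]
```

View pics/s6.png

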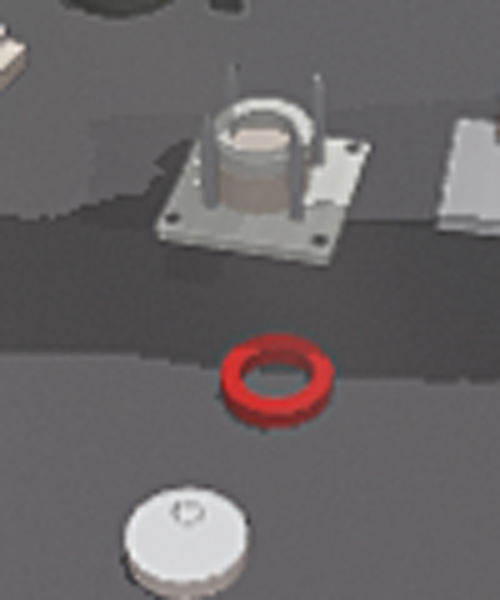

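The ring sits flat on the body in the nest (crop (265,130)). Next the disc, at (187,540).

Call:
play_rows:
  deltas: [1,0.2,-0.02,0,0,1,0.4,-0.05,0,0,1,0.5,-0.05,0,0,1,0.5,-0.06,0,0,1,0.5,-0.06,0,0,1,0.5,-0.06,0,0,1,0.5,-0.06,0.1,0,1,0.4,-0.05,0.2,0,1,0.25,-0.03,0.3,0,1,0.15,0,0.3,0,1,0,0,0.2,0,1,0,0,0,0]

```text
clock: 24.48
eef_pos: [0.556, 0.2966, 0.0489]
tool_rot: [0.751, 0.66, -0.017, -0.002]
ft_force: [0.1, -0.4, -0.2]
grip_width: 0.0853
```

```bash
python3 -c "
from h import *
to([.5664,.290,.001])"
```

```text
clk 24.48 tcp [0.556  0.2966 0.0489] jaw 82.66 tilt 1.97 F [ 0.09 -0.39 -0.18] w 0.0853
 units to go [-0.069  0.207  0.795] turn 0.06
```

Call:
play_rows:
  deltas: [1,-0.035,0.1,0,0,1,-0.035,0.1,0,0,1,0,0,0.15,0,1,0,0,0.15,0,1,0,0,0.15,0,1,0,0,0.1,0,1,0,0,0.1,0,1,0,0,0,0,1,0,0,0,0]

```text
clock: 25.6
eef_pos: [0.5686, 0.2882, 0.0088]
tool_rot: [0.752, 0.659, -0.016, -0.002]
ft_force: [0.3, -0.0, 0.5]
grip_width: 0.0851
```

```bash
python3 -c "
from h import *
to([.5664,.290,.0005])"
```

```text
clk 25.6 tcp [0.5686 0.2882 0.0088] jaw 82.48 tilt 1.82 F [ 0.29 -0.03  0.52] w 0.0851
 units to go [ 0.028 -0.037  0.139] turn -0.12
```

Call:
play_rows:
  deltas: [1,0.028,-0.035,0.05,0,1,0,0,0.05,0,1,0,0,0.04,0,1,0,0,0,0,0.4,0,0,0,0,0.4,0,0,0,0,0.4,0,0,0,0,0.4,0,0,0,0,0.4,0,0,0,0]

```text
clock: 26.72
eef_pos: [0.5674, 0.2906, 0.0014]
tool_rot: [0.752, 0.659, -0.014, -0.001]
ft_force: [0.3, 1.3, 0.6]
grip_width: 0.0482
```

```bash
python3 -c "
from h import *
to([.5664,.290,.0005])"
```

```text
clk 26.73 tcp [0.5674 0.2906 0.0014] jaw 82.48 tilt 1.65 F [0.34 1.32 0.56] w 0.0482
 units to go [-0.012 -0.016  0.016] turn -0.12
```

Call:
play_rows:
  deltas: [0.4,0,0,-0.1,0,0.4,0,0,-0.3,0,0.4,0,0,-0.4,0,0.4,-0.1,0.01,-0.4,0,0.4,-0.3,0.03,-0.4,0,0.4,-0.5,0.06,-0.2,0,0.4,-0.6,0.06,0,0,0.4,-0.6,0.06,0,0,0.4,-0.6,0.06,0,0,0.4,-0.5,0.06,0,0,0.4,-0.35,0.03,0,0,0.4,-0.2,0,0,0]

```text
clock: 28.22
eef_pos: [0.566, 0.0619, 0.1307]
tool_rot: [0.751, 0.66, -0.008, 0.002]
ft_force: [-0.1, 0.1, -0.1]
grip_width: 0.0484
```

```bash
python3 -c "
from h import *
to([.5607,.0506,.08])"
```

```text
clk 28.23 tcp [0.566  0.0619 0.1307] jaw 82.65 tilt 0.96 F [-0.11  0.06 -0.15] w 0.0484
 units to go [-0.186 -0.057  0.848] turn 0.05
```

Call:
play_rows:
  deltas: [0.4,-0.07,-0.03,0,0,0.4,-0.07,-0.02,0.1,0,0.4,0,0,0.2,0,0.4,0,0,0.2,0,0.4,0,0,0.2,0,0.4,0,0,0.1,0,0.4,0,0,0,0,0.4,0,0,0,0]

```text
clock: 29.22
eef_pos: [0.5605, 0.0553, 0.0789]
tool_rot: [0.75, 0.661, -0.009, 0.001]
ft_force: [0.5, -0.4, -0.8]
grip_width: 0.0482
```

```bash
python3 -c "
from h import *
to([.5607,.0506,.048])"
```

```text
clk 29.23 tcp [0.5605 0.0553 0.0789] jaw 82.82 tilt 0.98 F [ 0.45 -0.43 -0.78] w 0.0482
 units to go [-0.069  0.018  0.515] turn 0.22
```

Call:
play_rows:
  deltas: [0.4,-0.04,0.005,0,0.2,0.4,-0.03,0.005,0,0,0.4,0,0,0,0,0.4,0,0,0,0]

```text
clock: 29.72
eef_pos: [0.5617, 0.0506, 0.0803]
tool_rot: [0.751, 0.66, -0.007, 0.002]
ft_force: [-0.9, 0.1, -0.9]
grip_width: 0.0484
```

```bash
python3 -c "
from h import *
to([.5607,.0506,.048])"
```

```text
clk 29.73 tcp [0.5617 0.0506 0.0803] jaw 82.58 tilt 0.87 F [-0.92  0.14 -0.87] w 0.0484
 units to go [ 0.006 -0.012  0.539] turn -0.02
```

Call:
play_rows:
  deltas: [0.4,0.003,-0.006,0.1,0,0.4,0,0,0.12,0,0.4,0,0,0.12,0,0.4,0,0,0.08,0,0.4,0,0,0.04,0,0.4,0,0,0,0,0.4,0,0,0,0]

```text
clock: 30.6
eef_pos: [0.5605, 0.0505, 0.0501]
tool_rot: [0.751, 0.66, -0.008, 0.001]
ft_force: [-0.5, -0.4, -0.7]
grip_width: 0.0485
```

```bash
python3 -c "
from h import *
to([.5607,.0506,.0475])"
```

```text
clk 30.6 tcp [0.5605 0.0505 0.0501] jaw 82.59 tilt 0.92 F [-0.47 -0.37 -0.7 ] w 0.0485
 units to go [0.002 0.003 0.043] turn -0.01
```

Call:
play_rows:
  deltas: [0.4,0,0,0.03,0,0.4,0,0,0.02,0,0.4,0,0,0.03,0,0.4,0,0,0.03,0,0.4,0,0,0,0]

```text
clock: 31.22
eef_pos: [0.5613, 0.0505, 0.048]
tool_rot: [0.751, 0.66, -0.007, 0.003]
ft_force: [-0.1, -0.2, -1.4]
grip_width: 0.0483
```

Call:
play_rows:
  deltas: [1,0,0,0,0,1,0,0,0,0,1,0,0,0,0,1,0,0,0,0,1,0,0,-0.2,0,1,0,0,-0.4,0,1,0,0,-0.5,0,1,0,0,-0.5,0,1,0,0,-0.5,0,1,0,0,-0.5,0,1,0,0,-0.5,0,1,0,0,-0.2,0]

```text
clock: 32.72
eef_pos: [0.5623, 0.053, 0.2563]
tool_rot: [0.751, 0.66, -0.006, 0.003]
ft_force: [-0.9, 0.2, 0.8]
grip_width: 0.0855
```

```bash
python3 - <<'E'
from h import *
to([.583,-.257,.23])
s=cam("side"); np.save("pics/side7.npy",s,allow_pickle=True); im=s["color"]
a=cv2.resize(im[190:245,285:340],(550,550),interpolation=2)
cv2.imwrite("pics/s7.png",a); print("disc top centre exp (crop px)",((proj(s,[.5605,.0506,.058])-[285,190])*10).round(1))
E
```

```text
clk 32.73 tcp [0.5623 0.053  0.2563] jaw 82.58 tilt 0.75 F [-0.9   0.2   0.83] w 0.0855
 units to go [-5.074  1.01   0.502] turn -0.02
disc top centre exp (crop px) [272.5 212.5]
```

View pics/s7.png

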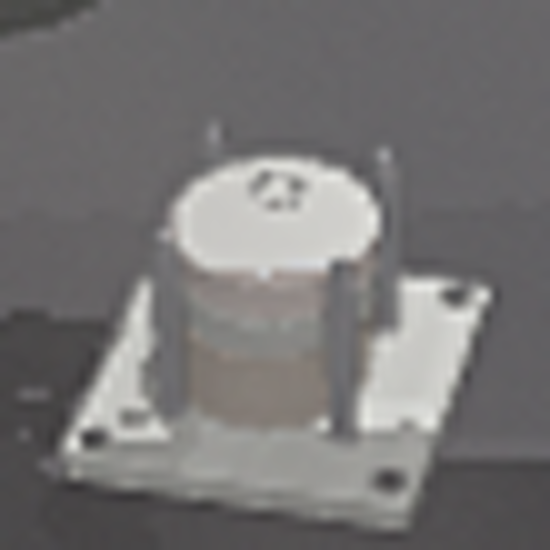

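The stack of three is seated and flat, with the mark up at crop (278,188); disc top centre is about (277.5,215).

Call:
play_rows:
  deltas: [1,-0.2,0.04,0,0,1,-0.4,0.08,0,0,1,-0.5,0.1,0,0,1,-0.5,0.1,0,0,1,-0.5,0.1,0,0,1,-0.5,0.1,0,0,1,-0.5,0.1,0,0,1,-0.5,0.1,0,0,1,-0.5,0.1,0,0,1,-0.4,0.1,0,0,1,-0.3,0.06,0,0,1,-0.1,0,0,0]

```text
clock: 34.28
eef_pos: [0.5732, -0.2622, 0.2406]
tool_rot: [0.752, 0.659, -0.016, -0.009]
ft_force: [0.9, -0.1, 0.2]
grip_width: 0.0854
```

```bash
python3 - <<'E'
from h import *
to([.583,-.257,.2])
s=np.load("pics/side7.npy",allow_pickle=True).item(); q=lambda u,v:onz(s,285+(u+.5)/10-.5,190+(v+.5)/10-.5,.058)
print("centre",q(277.5,215),"mark",q(278,188))
# probe axis from side: light probe handle and collar columns
s0=np.load("pics/side0.npy",allow_pickle=True).item(); im=s0["color"]
g=im.min(2).astype(int)
for v in(118,125,132): r=g[v,300:335]; x=np.nonzero(r>r.min()+0.5*(r.max()-r.min()))[0]+300; u=(x.min()+x.max())/2; o,d=ray(s0,u,v); k=(-.257-o[1])/d[1]; print(v,x.min(),x.max(),(o+d*k).round(4))
E
```

```text
clk 34.27 tcp [ 0.5732 -0.2622  0.2406] jaw 82.41 tilt 2.1 F [ 0.91 -0.14  0.24] w 0.0854
 units to go [0.115 0.174 0.669] turn -0.19
centre [0.56047106 0.04975423 0.058     ] mark [0.56166705 0.03861176 0.058     ]
118 300 330 [ 0.5862 -0.257   0.1676]
125 313 319 [ 0.5837 -0.257   0.145 ]
132 313 319 [ 0.5841 -0.257   0.1219]
```

Call:
play_rows:
  deltas: [1,0.055,0.09,0,-0.2,1,0.055,0.09,0,0,1,0,0,0.15,0,1,0,0,0.15,0,1,0,0,0.15,0,1,0,0,0.15,0,1,0,0,0,0,1,0,0,0,0]

```text
clock: 35.28
eef_pos: [0.5837, -0.2537, 0.2006]
tool_rot: [0.75, 0.661, -0.016, -0.011]
ft_force: [-0.9, -0.2, -0.3]
grip_width: 0.0856
```

```bash
python3 - <<'E'
from h import *
to([.584,-.2575,.128])
s=cam("side"); t=cam("top")
cv2.imwrite("pics/s8.png",np.hstack([cv2.resize(t["color"][150:220,410:480],(400,400),interpolation=2),cv2.resize(s["color"][95:175,280:360],(400,400),interpolation=2)]))
E
```

```text
clk 35.27 tcp [ 0.5837 -0.2537  0.2006] jaw 82.84 tilt 2.21 F [-0.87 -0.23 -0.3 ] w 0.0856
 units to go [-0.05   0.057  1.209] turn 0.24
```

View pics/s8.png

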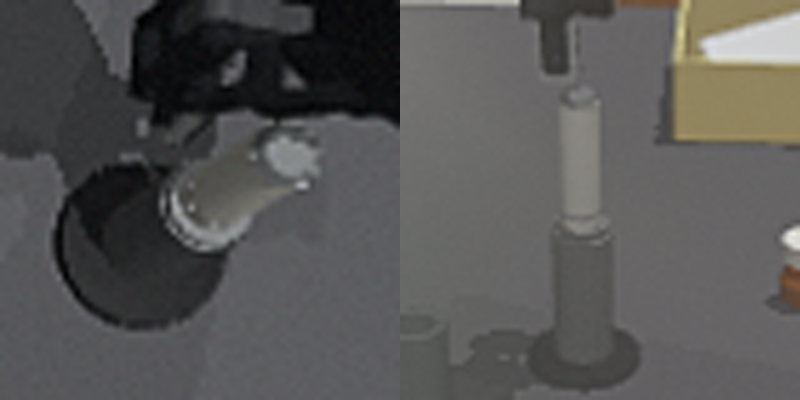

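```bash
python3 - <<'E'
from h import *
s=np.load("pics/side0.npy",allow_pickle=True).item(); t=np.load("pics/top0.npy",allow_pickle=True).item()
o=bot.get_obs(); Rm=R.from_quat(o["tool_rot"]).as_matrix(); p=np.array(o["eef_pos"])
f=lambda P:((proj(s,P)-[280,95])*5+[400,0]).round(1); g=lambda P:((proj(t,P)-[410,150])*400/70).round(1)
for k in(1,-1): P=p+Rm@[k*.05,0,-.013]; print("finger tip",k,P.round(4),f(P),g(P))
for z in(.1,.183): print("probe",z,f([.584,-.2575,z]),g([.584,-.2575,z]))
print("tool z",Rm[:,2].round(4))
E
```

```text
finger tip 1 [ 0.5905 -0.204   0.2132] [554.7  79.9] [161.3 109.8]
finger tip -1 [ 0.5781 -0.3033  0.2142] [595.6  10.6] [461.3 152.7]
probe 0.1 [581.  217.1] [212.7 201. ]
probe 0.183 [578.2  90.6] [289.9 152.9]
tool z [-0.0379 -0.0056 -0.9993]
```

The model matches the picture (finger at crop ~(557,70), probe at (580,90)), so the approach is fine. Descend.

Call:
play_rows:
  deltas: [1,-0.045,0.035,0,0.2,1,0,0,0.15,0,1,0,0,0.15,0,1,0,0,0.15,0,1,0,0,0.15,0,1,0,0,0.15,0,1,0,0,0.15,0,1,0,0,0.1,0,1,0,0,0,0,1,0,0,0,0]

```text
clock: 36.62
eef_pos: [0.5832, -0.2573, 0.1361]
tool_rot: [0.751, 0.66, -0.016, -0.011]
ft_force: [0.0, -0.3, -0.2]
grip_width: 0.0853
```

```bash
python3 -c "
from h import *
to([.5825,-.257,.128])"
```

```text
clk 36.62 tcp [ 0.5832 -0.2573  0.1361] jaw 82.62 tilt 2.21 F [ 0.04 -0.33 -0.23] w 0.0853
 units to go [ 0.006 -0.006  0.136] turn 0.02
```

Call:
play_rows:
  deltas: [1,0,0,0.07,0,1,0,0,0.06,0,1,0,0,0,0,0,0,0,0,0,0,0,0,0,0,0,0,0,0,0,0,0,0,0,0,0,0,0,0,0,0,0,0,0,0,0,0,0,0,0,0,0,0,0,0]

```text
clock: 38.0
eef_pos: [0.5836, -0.2575, 0.1291]
tool_rot: [0.751, 0.66, -0.015, -0.01]
ft_force: [-0.0, 0.2, 0.0]
grip_width: 0.0226
```

```bash
python3 -c "
from h import *
to([.5825,-.257,.225])"
```

```text
clk 38.0 tcp [ 0.5836 -0.2575  0.1291] jaw 82.62 tilt 2.08 F [-0.03  0.23  0.02] w 0.0226
 units to go [-0.011 -0.076 -1.596] turn 0.02
```

Call:
play_rows:
  deltas: [0,0,-0.004,-0.1,0,0,0,-0.006,-0.15,0,0,0,-0.006,-0.15,0,0,0,-0.006,-0.15,0,0,0,-0.006,-0.15,0,0,0,-0.006,-0.15,0,0,0,-0.006,-0.15,0,0,0,0,0,0]

```text
clock: 39.0
eef_pos: [0.5835, -0.257, 0.194]
tool_rot: [0.751, 0.66, -0.015, -0.009]
ft_force: [0.7, -0.8, -1.4]
grip_width: 0.0229
```

```bash
python3 -c "
from h import *
to([.5836,-.2575,.228])"
```

```text
clk 39.0 tcp [ 0.5835 -0.257   0.194 ] jaw 82.62 tilt 2.06 F [ 0.68 -0.77 -1.43] w 0.0229
 units to go [-0.014 -0.017 -0.567] turn 0.02
```

Call:
play_rows:
  deltas: [0,0,-0.006,-0.15,0,0,0,-0.006,-0.15,0,0,0,-0.006,-0.15,0,0,0,-0.004,-0.15,0,0,0,0,-0.1,0,0,0,0,0,0,0,0.1,-0.02,0,0,0,0.2,-0.04,0,0,0,0.3,-0.06,0,0,0,0.3,-0.06,0,0,0,0.3,-0.06,0,0,0,0.3,-0.06,0,0]

```text
clock: 40.5
eef_pos: [0.576, -0.158, 0.237]
tool_rot: [0.751, 0.66, -0.016, -0.011]
ft_force: [-0.7, -0.0, -0.7]
grip_width: 0.0224
```

```bash
python3 -c "
from h import *
to([.5616,.0382,.2])"
```

```text
clk 40.5 tcp [ 0.576 -0.158  0.237] jaw 82.63 tilt 2.2 F [-0.72 -0.05 -0.69] w 0.0224
 units to go [ 3.218 -0.636  0.61 ] turn 0.03
```

Call:
play_rows:
  deltas: [0,0.3,-0.06,0,0,0,0.35,-0.06,0,0,0,0.35,-0.06,0,0,0,0.35,-0.07,0,0,0,0.35,-0.07,0,0,0,0.35,-0.07,0,0,0,0.35,-0.07,0,0,0,0.3,-0.06,0,0,0,0.2,-0.04,0.1,0,0,0.1,-0.02,0.1,0,0,0,0,0.1,0,0,0,0,0,0]

```text
clock: 42.0
eef_pos: [0.5622, 0.0396, 0.2171]
tool_rot: [0.75, 0.661, -0.016, -0.01]
ft_force: [-0.4, 0.2, -1.6]
grip_width: 0.0227
```

```bash
python3 - <<'E'
from h import *
to([.5616,.0382,.19])
s=cam("side"); np.save("pics/side9.npy",s,allow_pickle=True)
cv2.imwrite("pics/s9.png",cv2.resize(s["color"][160:245,275:345],(490,595),interpolation=2))
E
```

```text
clk 42.0 tcp [0.5622 0.0396 0.2171] jaw 82.81 tilt 2.19 F [-0.39  0.16 -1.6 ] w 0.0227
 units to go [-0.02   0.009  0.452] turn 0.21
```

View pics/s9.png

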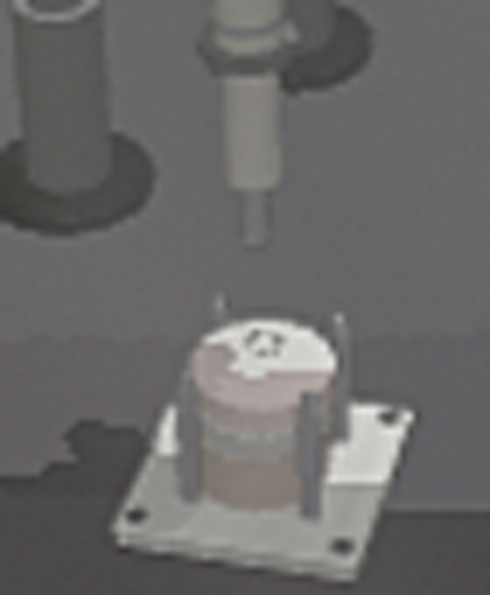

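The tip hangs at crop (257,245), above the mark at (263,343); the probe axis runs (250,50) to (257,245). Work out x offset and lean from those pixels.

```bash
python3 - <<'E'
from h import *
s=np.load("pics/side9.npy",allow_pickle=True).item()
q=lambda u,v:(275+(u+.5)/7-.5,160+(v+.5)/7-.5)
for u,v in((257,245),(253,187),(250,50)):
    o,d=ray(s,*q(u,v)); k=(.0396-o[1])/d[1]; print((o+d*k).round(4))
print("mark",onz(s,*q(263,343),.058))
E
```

```text
[0.5631 0.0396 0.101 ]
[0.5639 0.0396 0.1256]
[0.5634 0.0396 0.181 ]
mark [0.56207794 0.0395762  0.058     ]
```

Call:
play_rows:
  deltas: [0,-0.01,-0.015,0.05,0,0,0,0.004,0.1,0,0,0,0.004,0.1,0,0,0,0.004,0.1,0,0,0,0.004,0.1,0,0,0,0.004,0.1,0,0,0,0,0.05,0,0,0,0,0,0,0,0,0,0,0]

```text
clock: 43.18
eef_pos: [0.5615, 0.0374, 0.179]
tool_rot: [0.751, 0.66, -0.016, -0.01]
ft_force: [-0.4, 0.3, 0.1]
grip_width: 0.0225
```

```bash
python3 -c "
from h import *
to([.5612,.039,.167])"
```

```text
clk 43.17 tcp [0.5615 0.0374 0.179 ] jaw 82.68 tilt 2.14 F [-0.42  0.27  0.09] w 0.0225
 units to go [ 0.028 -0.002  0.2  ] turn 0.08
```

Correct y by 1.5 mm, then press down in small steps.

Call:
play_rows:
  deltas: [0,0.026,0,0,0,0,0,0.001,0.05,0,0,0,0.001,0.05,0,0,0,0.001,0.04,0,0,0,0,0,0,0,0,0,0,0]

```text
clock: 43.92
eef_pos: [0.5623, 0.039, 0.1713]
tool_rot: [0.751, 0.66, -0.015, -0.009]
ft_force: [-0.3, 0.5, 0.5]
grip_width: 0.0233
```

```bash
python3 -c "
from h import *
to([.5612,.039,.167])
for i in range(6):
    vision.camera('side'); print(np.round(bot.get_obs()['ft_force'],2))"
```

```text
clk 43.92 tcp [0.5623 0.039  0.1713] jaw 82.68 tilt 2.01 F [-0.3   0.5   0.46] w 0.0233
 units to go [-0.002 -0.016  0.073] turn 0.08
[0.39 0.15 0.6 ]
[-0.48  0.07  0.83]
[-0.42  0.45  0.36]
[-0.38 -0.57  0.43]
[-0.25 -0.42  0.58]
[-0.01  0.96  1.42]
```

Contact force is about 2 N, i.e. ~3 mm pushed in. Press about 4 mm more.

Call:
play_rows:
  deltas: [0,0,-0.004,0.03,0,0,0,0,0.03,0,0,0,0,0.02,0,0,0,0,0,0,0,0,0,0,0,0,0,0,0,0]

```text
clock: 44.98
eef_pos: [0.5622, 0.039, 0.1668]
tool_rot: [0.751, 0.66, -0.014, -0.009]
ft_force: [0.2, 0.5, 2.3]
grip_width: 0.0224
```

```bash
python3 - <<'E'
from h import *
to([.5612,.039,.167])
F=[];Z=[]
for i in range(16):
    s=vision.camera('side'); o=bot.get_obs(); F.append(o['ft_force']);Z.append(o['eef_pos'])
print(np.mean(F,0).round(2),Z[0].round(4) if hasattr(Z[0],'round') else Z[0],np.round(Z[-1],4)); np.save("pics/end.npy",s,allow_pickle=True)
# tip: sleeve/pin column near disc in the side view
print("mark/tip px",proj(s,[.562,.039,.058]).round(1))
im=s["color"].astype(int).min(2); 
for v in range(190,212,2): print(v,im[v,303:324].tolist())
E
```

```text
clk 44.98 tcp [0.5622 0.039  0.1668] jaw 82.68 tilt 1.94 F [0.18 0.49 2.29] w 0.0224
 units to go [-0.003 -0.017 -0.003] turn 0.08
[-0.35 -0.24  1.86] [0.5622 0.039  0.1668] [0.5622 0.039  0.1667]
mark/tip px [312.2 208.4]
190 [101, 101, 101, 100, 102, 118, 124, 126, 127, 128, 123, 114, 100, 98, 99, 100, 100, 101, 101, 101, 101]
192 [102, 101, 99, 99, 102, 119, 123, 127, 127, 126, 124, 114, 102, 100, 99, 100, 99, 100, 100, 100, 101]
194 [101, 101, 102, 100, 101, 119, 123, 126, 127, 127, 123, 117, 101, 99, 99, 100, 99, 101, 100, 101, 101]
196 [101, 101, 102, 98, 102, 117, 122, 127, 128, 127, 122, 115, 101, 99, 99, 99, 99, 101, 98, 102, 101]
198 [101, 101, 101, 99, 102, 118, 124, 126, 126, 126, 122, 117, 111, 98, 100, 100, 101, 101, 100, 99, 100]
200 [101, 101, 101, 100, 102, 115, 124, 128, 127, 126, 123, 120, 111, 97, 99, 100, 99, 100, 100, 100, 100]
202 [101, 99, 103, 109, 101, 116, 122, 128, 128, 128, 124, 122, 106, 99, 99, 100, 99, 101, 100, 99, 100]
204 [102, 100, 107, 119, 102, 95, 94, 98, 107, 109, 90, 92, 94, 95, 97, 99, 100, 99, 99, 101, 109]
206 [100, 99, 104, 110, 130, 173, 157, 124, 106, 110, 160, 220, 197, 188, 140, 124, 112, 91, 94, 100, 128]
208 [105, 136, 149, 146, 143, 144, 139, 98, 109, 107, 115, 132, 163, 206, 205, 208, 209, 188, 138, 94, 111]
210 [152, 146, 145, 144, 145, 145, 145, 148, 144, 147, 185, 160, 209, 205, 204, 203, 204, 208, 208, 165, 104]
```

Checks: force on the disc ≈ 1.9 + 1.4 (probe weight) ≈ 3.3 N. The spring is about 7 mm in, the tip is at px (311.5,209) and the mark at (312.2,208.5). The pose is steady, so I'll hand in.

```bash
python3 -c "
from h import *
to(None); print(np.abs(bot.get_obs()['joint_vel']).max()); print(ticket.job_done())"
```

```text
clk 45.77 tcp [0.5622 0.039  0.1667] jaw 82.68 tilt 1.95 F [-0.31 -0.51  2.01] w 0.0225
0.001304026915841785
the job is handed in; nothing more can be done
None
```

I stacked the plaster body, spacer ring and marked-up ceramic disc in the nest. I then lifted the probe from the right-hand stand and handed in at 45.8 s, holding it pressed on the mark. No verdict was reported.

**Stack:** each part was lowered until it touched, then let go. The pictures show all three flat between the posts, with the mark up.

**Probe at hand-in:**
- **Force:** about 3.3 N on the disc, worked out from the wrist force plus the probe's weight.
- **Spring tip:** about 7 to 8 mm in, worked out from height and force.
- **Position:** tip about 1 to 2 mm from the mark, judged from a single side view because the arm blocked the top camera.
- **Upright:** the probe looked vertical in that view, though the gripper itself leans 2°.
- **Stillness:** the pose changed by at most 0.1 mm over the last 0.8 s.

**What went wrong or disagreed:**
- My first grip on the plaster body was about 11 mm off-centre. I opened, re-centred and gripped again, and the body had barely shifted.
- The finger opening read about 3.5 mm less than the 52 mm parts and 1.5 mm less than the probe handle; I took this as a sensor offset.
- I saw no bystander move in the pictures I viewed, but I took no final whole-bench picture to confirm it.

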